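Rods into the rinse tubes, then open the thinner can

ROBOT

A 7-joint arm with a two-finger parallel gripper is mounted at the origin on the work surface. World frame = base frame: x ahead of the robot, y to its left, z up, the work surface at z = 0. Lengths are in m, angles in rad, forces in N, time in s.
With the tool pointing down it reaches from about 0.4 to 0.925 m from the base axis. Payload 4.1 kg.
Tool frame: the origin (TCP) lies midway between the tips of the shut fingers; the grasp point (between the pads) lies 19 mm behind it; z points along the fingers, y is the line along which they close (so a half turn about z gives the same grasp; the last joint's range is limited). The gripper opens to 85 mm and grips with 20 to 120 N. Pads are 22 mm wide; open, the fingers measure 114 mm over their backs; the gripper's body (76 mm by 85 mm) begins 54 mm behind the grasp point. The pads swing forward as they close: fully open they stand 13 mm farther back than shut.
Start: joints at [1.23, 0.398, 0.045, 1.537, -0.019, 1.207, -0.051], TCP at [0.156, -0.631, 0.231] pointing down, gripper open.
Joint ranges: [-2.82, 2.82], [-0.49, 2.23], [-1.37, 1.46], [0, 2.46], [-1.36, 4.5], [0.23, 2], [-2.94, 2.94]. Speed limits (rad/s): [2.57, 2.57, 3.14, 3.14, 3.14, 3.14, 3.14].

INTERFACE

Orientations are given as a unit quaternion [w, x, y, z].
In Python, from station import robot gives the robot as it stands. Calls block until the motion is done:
- robot.goto(position, orientation): joint-space move of the TCP to a pose.
- robot.movel(position, ori=None, v=0.15): straight line of the TCP; ori=None keeps the orientation; v is the mean speed in m/s.
- robot.goto_joints(angles): joint-space move.
- robot.command_gripper(opening, newtons=None): finger opening in m; newtons is the grip in N (None keeps the last); returns when the fingers have stopped.
- robot.wait(seconds).
- robot.ik(position, orientation): joint angles nearest the present ones, or None.
- robot.capture(name): name is "scene" or "top" or "wrist"; returns a dict with "color" (384x512x3 uint8, blue, green, red), "K" (3x3 intrinsics, pixels), "pose" (4x4, takes a point from camera to world coordinates); the wrist camera has in their place "mount" (4x4, takes a point from camera to tool coordinates, whose origin is the TCP and whose axes are the flange's). Camera axes: x right, y down, z forward; pixel columns grow to the right and rows downward; lengths in m; the calibration is good to about 2 mm. A picture is of the moment at which its call begins: read the wrist's pose just before it. There is no depth.
A pose or a line that the arm cannot do raises robot.IKError and nothing moves.
- robot.sign_off(): hands the job in; it is judged then, once.
Readings, each from a call of its own:
- robot.current_clock(): time.
- robot.current_joint_pos(): joint angles.
- robot.current_dq(): joint speeds.
- robot.current_joint_torque(): joint torques, N m.
- robot.current_tool_pos(): TCP position.
- robot.current_orientation(): TCP orientation.
- robot.current_contact_force(): force on the tool from outside, world axes, zero at the start.
- robot.current_ft_torque(): the same for the moment, N m.
- robot.current_grip_width(): finger opening in m.
- robot.current_finger_force(): force on a finger pad.
Only numpy, scipy, OpenCV 4.12 (cv2) and the standard library are available. Lean on these libraries where they do the work, as an engineer would, in place of code of your own. Each camera call takes 0.05 s, during which the arm holds its last target. There are 200 camera calls.

TASK

Get the two used stirring rods ready for rinsing: take them from the wooden block and drop each one, steel end down, into its own narrow rinse tube, all the way to the bottom. Then open the thinner can: press its safety cap down, twist it anticlockwise while pressed until it is free, lift it off and finish while still holding the cap level in the gripper, straight above the can's neck and about 8 cm higher than it sat. Leave the cup, the paint tin and the water bottle where they are.

Things in the scene. Friction and masses are not known exactly. Their poses are not given: they have to be found in the camera images.
- rod_a: Stirring rod, 170 mm long, standing upright in a hole of the wooden block. Steel shaft 12 mm diameter with a smear of blue paint; the top 50 mm is a black plastic handle 16 mm in diameter. About 70 g. Origin: centre of the steel lower end; z runs up along the rod, handle top at z = 170 mm. Identical to rod_b; either rod may go in either tube.
- rod_b: The other stirring rod, same as rod_a.
- block: Wooden bench block 70 x 150 x 50 mm (x, y, z), fixed to the table. Origin: centre of its underside. Two blind holes 14 mm wide, 40 mm deep, at y = -40 and +40 mm, in which the rods stand (130 mm of each sticks out; lift it straight up by over 40 mm to clear).
- tubes: Rinse stand, fixed to the table: steel base plate 70 x 150 x 8 mm (x, y, z) with two upright aluminium tubes at y = -40 and +40 mm. Origin: centre of the underside. Tubes: inside diameter 18 mm, flared to 28 mm at the mouth, outside 24 mm (34 mm at the mouth), mouth 90 mm above the table, inner floor 12 mm above the table.
- tube0_floor (a point): Centre of the inner floor of the tube at the stand's y = -40 mm; the mouth is 78 mm straight above.
- tube1_floor (a point): Centre of the inner floor of the tube at the stand's y = +40 mm; the mouth is 78 mm straight above.
- can: Rectangular metal thinner can, 112 x 68 mm (x, y), shoulder 115 mm above the table, wedged in a steel bracket screwed to the table (150 x 106 mm plate with 32 mm high edges): it cannot move. White plastic neck, 30 mm diameter with locking tabs, on its vertical middle axis, top 147.5 mm above the table. Origin: centre of the underside; z up.
- can_neck (a point): Centre of the neck's top, 147.5 mm above the table, on the axis about which the cap turns. A spring insert here pushes the cap up with about 7 N. Pressed down more than 4 mm (it stops solid at 7.5 mm; 9 to 11 N on the way) the cap clears its catch and turns anticlockwise; clockwise is blocked. Keep it down until past about 50 degrees.
- cap: Black ribbed push-and-turn safety cap, locked on the neck at the start. Round, 52 mm diameter, 34 mm high, about 40 g. Origin: centre of its underside; z up. Locked, its underside is 125 mm and its top 159 mm above the table, its x axis parallel to the can's. Turned anywhere between 60 and 120 degrees anticlockwise (seen from above) from locked, it lifts straight off. 1.5 mm of sideways play.
- cup: Bystander: red plastic cup, rim diameter 84 mm, 100 mm high, open at the top. Origin: centre of the underside.
- tin: Bystander: closed round paint tin, 72 mm diameter, 55 mm high. Origin: centre of the underside.
- water: Bystander: clear water bottle, 72 mm diameter, 200 mm high. Origin: centre of the underside.

How it is judged:
By the outcome, as a careful person would: the job done as asked, in the order asked, and still so for the second after the job is handed in, while the arm keeps its last pose, push and grip.
It also fails if it takes over 67 s, if anything falls off the work surface, if the arm or the gripper's body presses on something with over 40 N, if the wrist force passes 120 N, or if a joint passes its speed limit or range.

## Working session

There is one attempt and no reset: what is moved stays moved. The work goes in short steps, each a Python script; the robot and the scene stay as the last script left them, time stands still between calls to the robot, and variables do not carry over. Pictures are saved under pics/ and viewed, at most 10 in all, crops included, and the job is handed in when it is done.

```bash
ls; mkdir -p pics
python3 - <<'E'
from station import robot
import cv2,numpy as np
np.set_printoptions(precision=4,suppress=True)
for n in ("scene","top"):
    c=robot.capture(n); cv2.imwrite(f"pics/{n}0.png",c["color"]); print(n,c["K"].tolist(),c["pose"])
c=robot.capture("wrist");print(c["K"].tolist(),c["mount"],robot.current_tool_pos(),robot.current_orientation(),robot.current_clock())
E
```

```text
pics
station.py
scene [[433.31224681241144, 0.0, 255.09500395093602], [0.0, 433.31224681241144, 189.79645624817218], [0.0, 0.0, 1.0]] [[-0.7904  0.4388 -0.4274  1.1348]
 [ 0.6126  0.5639 -0.5539  0.7269]
 [-0.0021 -0.6996 -0.7145  0.9249]
 [ 0.      0.      0.      1.    ]]
top [[404.4742341059062, 0.0, 262.7708753828772], [0.0, 404.4742341059062, 196.13115202594042], [0.0, 0.0, 1.0]] [[ 0.0152 -0.9888  0.1485  0.4285]
 [-0.9999 -0.0152  0.0006  0.1001]
 [ 0.0017 -0.1485 -0.9889  1.4992]
 [ 0.      0.      0.      1.    ]]
[[283.3770108345047, 0.0, 256.64415004137004], [0.0, 283.3770108345047, 191.6185067676337], [0.0, 0.0, 1.0]] [[-0.0001 -0.954  -0.2997  0.0756]
 [ 1.     -0.0001 -0.0001  0.0004]
 [ 0.0001 -0.2997  0.954  -0.1424]
 [ 0.      0.      0.      1.    ]] [ 0.1555 -0.6306  0.2305] [-0.0007  0.9927  0.1206 -0.0001] 0.15
```

View pics/scene0.png

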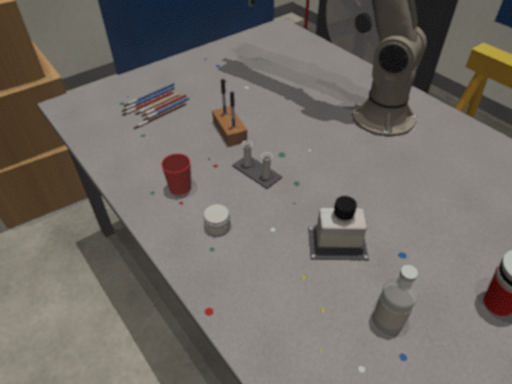

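View pics/top0.png

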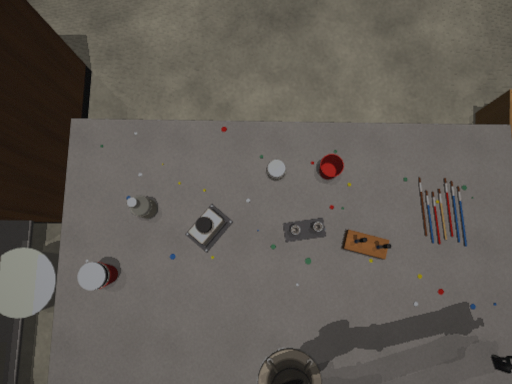

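The scene view shows the rods in the block at (228,105), the tubes at (257,165), and the can with its cap at (344,210). In the top view the rod tops are near (361,240) and (386,246), the tube mouths at (295,230) and (318,227), and the cap at (204,225). Next I'll take rough positions from these and go over with the wrist camera.

```bash
cat > h.py <<'E'
from station import robot
import cv2, numpy as np
from scipy.spatial.transform import Rotation as R
np.set_printoptions(precision=4,suppress=True)
def q(yaw):  # tool down, tool x at 'yaw' in world
    r=R.from_euler('z',yaw)*R.from_quat([1,0,0,0]); x,y,z,w=r.as_quat(); return [w,x,y,z]
def snap(name,file=None):
    p=np.array(robot.current_tool_pos()); w,x,y,z=robot.current_orientation()
    c=robot.capture(name)
    if name=="wrist":
        T=np.eye(4);T[:3,:3]=R.from_quat([x,y,z,w]).as_matrix();T[:3,3]=p
        c["pose"]=T@c["mount"]
    if file: cv2.imwrite(f"pics/{file}.png",c["color"]); np.savez(f"pics/{file}.npz",K=c["K"],pose=c["pose"])
    return c
def load(file):
    d=dict(np.load(f"pics/{file}.npz")); d["color"]=cv2.imread(f"pics/{file}.png"); return d
def ray(c,uv):
    d=c["pose"][:3,:3]@np.linalg.inv(c["K"])@[uv[0],uv[1],1]; return c["pose"][:3,3],d/np.linalg.norm(d)
def plane(c,uv,z):
    o,d=ray(c,uv); return o+d*(z-o[2])/d[2]
def tri(c1,u1,c2,u2):
    (a,d),(b,e)=ray(c1,u1),ray(c2,u2)
    s=np.linalg.lstsq(np.c_[d,-e],b-a,rcond=None)[0]; p,r=a+s[0]*d,b+s[1]*e
    return (p+r)/2,np.linalg.norm(p-r)
def proj(c,P):
    p=np.linalg.inv(c["pose"])@np.r_[P,1]; u=c["K"]@p[:3]; return u[:2]/u[2]
E
python3 - <<'E'
from h import *
c=snap("top","top1")
for n,uv,z in [("rod",(357,239),.18),("rod",(388,246),.18),("tube",(295,230),.09),("tube",(318,227),.09),("cap",(204,225),.159)]: print(n,plane(c,uv,z))
# block-and-tubes overview with the wrist from two places
for i,(x,y) in enumerate([(0.38,-0.12),(0.38,-0.04)]):
    robot.goto([x,y,0.36],q(0)); robot.wait(.3); snap("wrist",f"w{i}"); print(robot.current_tool_pos(),robot.current_clock())
cv2.imwrite("pics/w01.png",cv2.resize(np.hstack([load("w0")["color"],load("w1")["color"]]),(800,300)))
E
```

```text
rod [ 0.4906 -0.2073  0.18  ]
rod [ 0.4696 -0.3073  0.18  ]
tube [ 0.5228 -0.013   0.09  ]
tube [ 0.5344 -0.0931  0.09  ]
cap [0.5301 0.2942 0.159 ]
[ 0.38   -0.1202  0.3599] 2.6083
[ 0.38   -0.0407  0.3599] 3.375
```

View pics/w0.png

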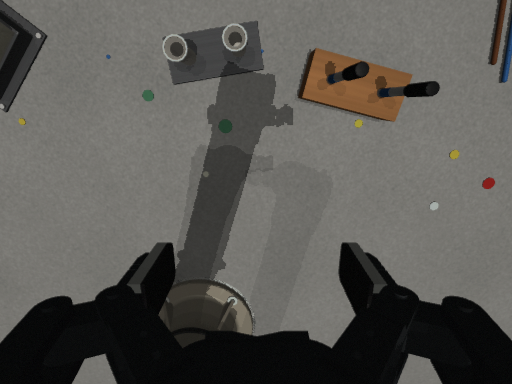

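View pics/w1.png

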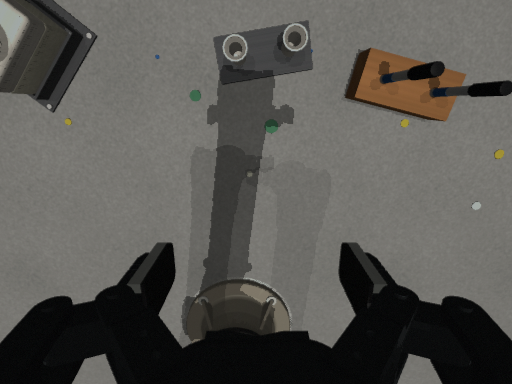

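The wrist views show the tube mouths at (175,48) and (234,37) in w0, and (235,47) and (295,37) in w1. The rod handle tops are near (361,69) and (431,89) in w0, and (435,69) and (504,89) in w1. I'll extract these with masks.

```bash
cat > meas.py <<'E'
from h import *
def tube(c,g,r=22):
    x0,y0=int(g[0])-r,max(int(g[1])-r,0); im=cv2.cvtColor(c["color"],cv2.COLOR_BGR2GRAY)[y0:y0+2*r,x0:x0+2*r]
    m=(im>140).astype(np.uint8)
    cs,_=cv2.findContours(m,cv2.RETR_EXTERNAL,cv2.CHAIN_APPROX_NONE); k=cv2.convexHull(max(cs,key=cv2.contourArea))
    e=cv2.fitEllipse(k); return np.array(e[0])+[x0,y0],e[1]
def handle(c,g,r=34):
    # black handle: blob axis from moments, top-disc centre = far end minus half the width
    x0,y0=int(g[0])-r,max(int(g[1])-r,0); im=c["color"][y0:y0+2*r,x0:x0+2*r].max(2)
    n,l,s,ce=cv2.connectedComponentsWithStats((im<38).astype(np.uint8))
    i=1+np.argmin([np.linalg.norm(ce[j]+[x0,y0]-g)-s[j,4]*.02 for j in range(1,n)])
    p=np.argwhere(l==i)[:,::-1].astype(float)+[x0,y0]
    m=p.mean(0); a=np.linalg.svd(p-m,full_matrices=False)[2][0]
    nad=c["K"]@(c["pose"][:3,:3].T@[0,0,-1]); nad=nad[:2]/nad[2]
    if a@(m-nad)<0:a=-a
    b=np.array([-a[1],a[0]]); t=(p-m)@a; far=p[t>t.max()-12]; w=np.ptp((far-m)@b)+1
    return m+a*(t.max()+.5-w/2)+b*((far-m)@b).mean(), (s[i,4],w)
E
python3 - <<'E'
from meas import *
A,B=load("w0"),load("w1")
for n,f,u,v in [("rod0",handle,(355,71),(428,71)),("rod1",handle,(423,89),(490,89)),("tube0",tube,(175,48),(235,47)),("tube1",tube,(234,37),(295,37))]:
    a,ia=f(A,u); b,ib=f(B,v); P,e=tri(A,a,B,b); z=.18 if "rod" in n else .09
    print(n,a,ia,b,ib,P,e,plane(A,a,z),plane(B,b,z))
E
```

```text
rod0 [361.398   68.7356] (np.int32(319), np.float64(15.288373338357383)) [436.6771  68.2768] (np.int32(487), np.float64(15.847176556260642)) [ 0.4897 -0.2315  0.1782] 7.723267310521003e-05 [ 0.4895 -0.2309  0.18  ] [ 0.4896 -0.2305  0.18  ]
rod1 [431.6078  87.9459] (np.int32(448), np.float64(14.595605395037445)) [504.388   87.6653] (np.int32(569), np.float64(15.117600786154782)) [ 0.4707 -0.312   0.1732] 0.000181251627603628 [ 0.4705 -0.308   0.18  ] [ 0.4703 -0.3064  0.18  ]
tube0 [174.1798  47.3879] (24.045068740844727, 27.366899490356445) [234.6178  47.2432] (23.984960556030273, 26.68178367614746) [ 0.5249 -0.0129  0.0911] 7.457071079277597e-05 [ 0.525  -0.0126  0.09  ] [ 0.5251 -0.0128  0.09  ]
tube1 [234.139   36.8681] (24.330978393554688, 27.449438095092773) [295.0048  36.7645] (24.172109603881836, 27.20169448852539) [ 0.5373 -0.0917  0.0898] 7.84650882279953e-05 [ 0.5373 -0.0917  0.09  ] [ 0.5373 -0.0917  0.09  ]
```

```bash
cat > rod.py <<'E'
from meas import *
def ikyaw(p,yaws):
    j0=np.array(robot.current_joint_pos()); s=[(np.abs(np.array(j)-j0).max(),y) for y in yaws if (j:=robot.ik(p,q(y))) is not None]
    print(s); return min(s)[1]
def move_rod(rod,tb,ya,yb):
    robot.command_gripper(.05,40)
    y=ikyaw([*rod,.25],[ya,ya+np.pi]); robot.goto([*rod,.25],q(y)); robot.movel([*rod,.137],v=.15)
    robot.command_gripper(.0,40); robot.wait(.1); print("grip",robot.current_grip_width(),robot.current_finger_force())
    F=np.array(robot.current_contact_force()); robot.movel([*rod,.255],v=.12); print("lift dF",robot.current_contact_force()-F,robot.current_grip_width())
    y2=min([yb+k*np.pi for k in(-1,0,1)],key=lambda a:abs(a-y)); robot.goto([*tb,.255],q(y2)); robot.wait(.3)
    return y2
def insert(tb):
    F=np.array(robot.current_contact_force())
    for z in (.225,.20,.18,.16,.143):
        robot.movel([*tb,z],v=.08); d=np.array(robot.current_contact_force())-F; print(z,d)
        if np.linalg.norm(d)>8: print("STOP"); return False
    robot.command_gripper(.05); robot.wait(.2); robot.movel([*tb,.25],v=.15); return True
E
python3 - <<'E'
from rod import *
move_rod((.4896,-.2308),(.525,-.0128),1.325,1.727)
print(robot.current_clock())
a=snap("wrist","r0w")["color"]; s=snap("scene","r0s")["color"]; 
cv2.imwrite("pics/r0.png",np.hstack([cv2.resize(a,(400,300)),cv2.resize(s[70:220,170:370],(400,300))]))
E
```

```text
[(np.float64(1.5041172871319526), 1.325), (np.float64(1.3814786593289532), 4.466592653589793)]
grip 0.014938675206395953 39.18938398361206
lift dF [ 0.1739  0.1719 -6.5393] 0.014992785378544071
8.7833
```

View pics/r0.png

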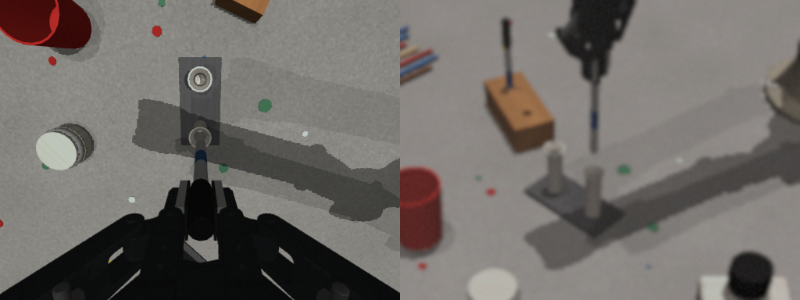

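The rod hangs vertically. Its steel tip is at (200,145) in the left picture, in line with the tube mouth at (200,137), so I'll insert it under a force guard.

Run:
```python
from rod import *
if insert((.525,-.0128)):
    move_rod((.4705,-.3085),(.5373,-.0917),1.325,1.727)
    if insert((.5373,-.0917)):
        print(robot.current_clock())
        # view the cap from two places on the way
        for i,y in enumerate((.25,.33)):
            robot.goto([.42,y,.36],q(0)); robot.wait(.3); snap("wrist",f"c{i}")
        snap("scene","s2")
        s=load("s2")["color"][70:270,170:370]
        cv2.imwrite("pics/v2.png",np.hstack([cv2.resize(load("c0")["color"],(400,300)),cv2.resize(s,(300,300))]))
print(robot.current_clock(),robot.current_tool_pos())
```

```text
0.225 [ 0.7525  0.2804 -0.5084]
0.2 [-0.1221  0.1586 -0.7211]
0.18 [-1.0706 -0.0702  0.0744]
0.16 [-0.6646  0.4268  0.4316]
0.143 [-0.6464 -0.8399 -0.873 ]
[(np.float64(3.2831660093463406), 1.325), (np.float64(0.45105113105817174), 4.466592653589793)]
grip 0.015277443188992632 39.103381633758545
lift dF [ 0.8966  0.2001 -6.2785] 0.015172692490935029
0.225 [1.5994 0.9099 1.1807]
0.2 [2.752  0.4078 0.4854]
0.18 [ 1.5735 -0.775   1.6444]
0.16 [1.3194 0.7236 2.2441]
0.143 [1.0016 0.6817 0.8984]
21.2833
23.8583 [0.4202 0.3294 0.3603]
```

View pics/v2.png

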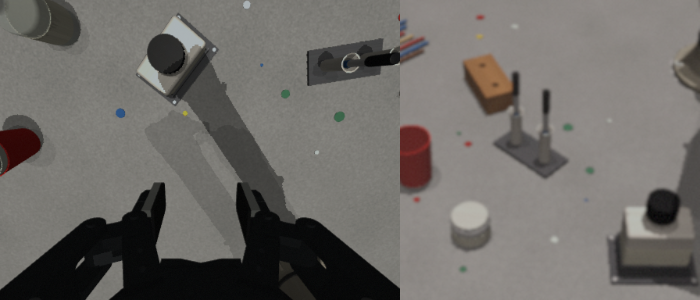

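Both rods stand in the tubes with their handle tops at about equal height (scene crop (515,75) and (546,92)). The cap is at (166,55) in the left half. Now I'll measure the cap and check rod depth.

```bash
cat > cap.py <<'E'
from meas import *
def capblob(c,g,th=45,r=50):
    x0,y0=max(int(g[0])-r,0),max(int(g[1])-r,0); im=c["color"][y0:y0+2*r,x0:x0+2*r].max(2)
    m=cv2.morphologyEx((im<th).astype(np.uint8),cv2.MORPH_OPEN,np.ones((7,7)))
    n,l,s,ce=cv2.connectedComponentsWithStats(m); i=l[int(g[1])-y0,int(g[0])-x0]
    k=cv2.findContours((l==i).astype(np.uint8),cv2.RETR_EXTERNAL,cv2.CHAIN_APPROX_NONE)[0][0]
    return k[:,0]+[x0,y0],s[i]
def top(c,g):
    # fit the top rim: hull points on the side away from the nadir, cast to a plane, circle of 26 mm
    k,s=capblob(c,g); k=cv2.convexHull(k.astype(np.int32))[:,0].astype(float)
    return k,s
E
python3 - <<'E'
from cap import *
ims=[]
for f in("c0","c1"):
    c=load(f); g=proj(c,[.53,.294,.159]); k,s=capblob(c,g); print(f,g,s,k.min(0),k.max(0))
    x,y=(int(max(v-50,0)) for v in g); im=c["color"].copy(); im=im[y:y+100,x:x+100]; im=cv2.resize(im,(400,400),interpolation=0)
    cv2.polylines(im,[((k-[x,y])*4+2).astype(np.int32)],True,(0,0,255)); ims.append(cv2.convertScaleAbs(im,alpha=1.6))
cv2.imwrite("pics/capc.png",np.hstack(ims))
# rod tops: predicted (z=.182) against seen in the scene view
c=load("s2")
for n,x,y in(("t0",.525,-.0128),("t1",.5373,-.0917)): print(n,proj(c,[x,y,.182]),proj(c,[x,y,.132]))
m=(c["color"].max(2)<45).astype(np.uint8); nn,l,s,ce=cv2.connectedComponentsWithStats(m)
for i in range(1,nn):
    if 30<s[i,4]<400 and 230<ce[i][0]<300 and 90<ce[i][1]<190: print(s[i],ce[i])
E
```

```text
c0 [215.9841  70.9512] [   0    0  100  100 8241] [236  82] [264 119]
c1 [287.2032  70.8623] [   0    0  100  100 9686] [237  20] [336 119]
t0 [266.0726 130.2945] [265.7918 144.2678]
t1 [245.439  118.4745] [245.7447 132.3577]
[266 131   3  14  37] [266.9189 137.4865]
```

View pics/capc.png

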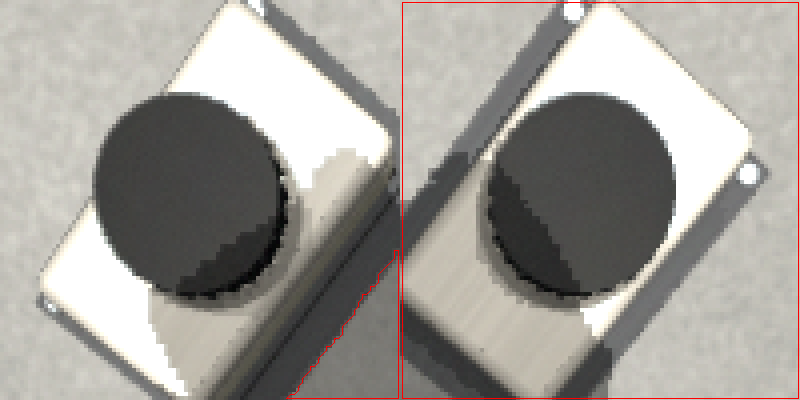

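The crop shows the cap's top disc at crop px (188,190)/4 on the left and (582,192)/4 on the right, offset by its image corner. It is dark on a white can, so a looser threshold plus a circle fit on the rim side away from the nadir will do.

Run:
```python
from cap import *
from scipy.optimize import least_squares
rims=[];cs=[]
for f in("c0","c1"):
    c=load(f); g=proj(c,[.53,.294,.159]); k,s=capblob(c,g-[4,3],th=62,r=42); print(f,s,k.min(0),k.max(0))
    nad=proj(c,[*(c["pose"][:2,3]),0.]); ctr=k.mean(0); d=(ctr-nad)/np.linalg.norm(ctr-nad)
    far=k[((k-ctr)@d)>-2].astype(float); u=None
    fit=least_squares(lambda p:np.hypot(*(far-p[:2]).T)-p[2],[*ctr,23],loss='soft_l1').x
    P=np.array([plane(c,v,.159)[:2] for v in far]); w=least_squares(lambda p:np.hypot(*(P-p[:2]).T)-p[2],[.53,.294,.026],loss='soft_l1',f_scale=.001).x
    print("px",fit,"plane fit",w); cs.append((c,proj(c,[*w[:2],.159])))
print(tri(*cs[0],*cs[1]))
c=load("s2")["color"].max(2); print(c[112:136,240:250])
j0=robot.current_joint_pos(); print(j0)
for y in np.arange(-3,3.2,.4):
    a,b=(robot.ik([.53,.294,.12],q(y+t)) for t in(0,1.57)); print(round(y,2),None if a is None else a[6],None if b is None else b[6])
```

```text
c0 [  20   19   48   53 1942] [189  44] [236  96]
px [210.9207  66.8553  22.7829] plane fit [0.5327 0.2994 0.0249]
c1 [  18   19   46   52 1883] [259  44] [304  95]
px [282.6113  66.4447  22.4117] plane fit [0.5326 0.2995 0.0248]
(array([0.5327, 0.2995, 0.1585]), np.float64(3.370268195862721e-05))
[[141 140 140 140 139 140 142 142 143 141]
 [140 142 141 141 140 140 140 141 142 141]
 [139 142 142 140 140 140 141 138 142 141]
 [141 141 143 143 143 140 143 141 142 140]
 [143 143 144 143 141 139 137 136 138 139]
 [143 143 145 141 133 121 113 110 115 132]
 [145 143 142 137 119  95  76  72  90 118]
 [148 145 141 130 105  69  49  47  67 101]
 [147 146 141 129 100  61  40  39  56  95]
 [148 147 144 128 100  59  32  35  55  94]
 [148 148 146 132 100  61  34  36  53  93]
 [148 149 147 133 104  63  35  33  56  93]
 [150 149 148 137 106  66  36  29  54  94]
 [150 150 149 142 117  74  38  29  52  93]
 [152 150 151 144 122  78  35  34  53  91]
 [152 151 150 147 122  77  38  32  54  93]
 [153 152 153 148 123  79  36  33  54  94]
 [155 154 150 143 120  75  36  31  52  93]
 [152 149 141 127 104  63  
[... 281 characters left out ...]
-2.149 ]
-3.0 0.5843561208030048 -2.859968184343287
-2.6 0.9843561208030048 -2.6540502900396015
-2.2 1.3843561208030046 -2.2807495939241944
-1.8 1.7843561208030045 -1.909683185236478
-1.4 -2.829968184343288 -1.5404239581106713
-1.0 -2.62596719012613 -1.1898996722116386
-0.6 -2.2528469514251612 -0.8360705917051522
-0.2 -1.8819317969307205 -0.47507745195410644
0.2 -1.512789218796935 -0.11344644800371911
0.6 -1.164038183087841 0.2549509596727394
1.0 -0.808988647675054 0.6225243716346882
1.4 -0.44829696618046894 0.9950912679771435
1.8 -0.08599046566564698 0.6711708136234177
2.2 0.28229495587002074 1.071170813623418
2.6 0.6503191884577972 1.4711708136234176
3.0 1.023183873312647 1.871170813623417
```

Both rods are bottomed: the handle rows in the scene match the prediction for z = 0.182. The cap top centre is (0.5327, 0.2995, 0.1585). Next I grip it and press.

Run:
```python
from h import *
C=(.5327,.2995)
robot.command_gripper(.085,80)
robot.goto([*C,.22],q(.2)); robot.movel([*C,.125],v=.12); robot.wait(.2)
F=np.array(robot.current_contact_force()); print("F0",F,robot.current_tool_pos())
robot.command_gripper(.03,80); robot.wait(.2); print("grip",robot.current_grip_width(),robot.current_finger_force(),robot.current_contact_force()-F)
for z in (.123,.121,.119):
    robot.movel([*C,z],v=.03); robot.wait(.1); print(z,robot.current_tool_pos(),robot.current_contact_force()-F,robot.current_grip_width())
print(robot.current_clock())
snap("scene","s3")
```

```text
F0 [ 0.609  -0.3951  0.1789] [0.5332 0.2997 0.1258]
grip 0.04998185487779165 82.05330083146691 [-2.5574 -0.0279  4.8746]
0.123 [0.5328 0.2997 0.1238] [-3.1585  0.4515  6.2663] 0.04948575575359988
0.121 [0.5329 0.2997 0.122 ] [-4.03   -0.1896  7.9276] 0.05004622056975726
0.119 [0.5328 0.2997 0.1202] [-4.5177  0.2784  8.9442] 0.049834648380303714
27.8667
```

Run:
```python
from h import *
C=(.5327,.2995)
robot.movel([*C,.118],v=.03); robot.wait(.1); print(robot.current_tool_pos(),robot.current_contact_force())
for d in range(15,91,15):
    robot.goto([*C,.118],q(.2+np.radians(d))); print(d,robot.current_tool_pos(),robot.current_contact_force(),robot.current_ft_torque(),robot.current_clock())
    if d==15 and abs(robot.current_ft_torque()[2])>1.5: print("blocked?"); break
s=snap("scene","s4")["color"]; w=snap("wrist","w4")["color"]
```

```text
[0.5329 0.2997 0.1193] [-3.1691 -0.865   8.9138]
15 [0.5342 0.2999 0.1199] [-1.1806  0.0915  9.4218] [-0.0265  0.266   0.046 ] 28.5917
30 [0.5346 0.3    0.1201] [-0.9412  0.4752  8.7751] [-0.0172  0.222   0.0662] 28.9167
45 [0.5346 0.3002 0.1201] [-0.6783  0.9267  9.1729] [0.0453 0.1672 0.0559] 29.2417
60 [0.5346 0.3003 0.1201] [-0.3346  0.3803  9.8769] [-0.0132  0.1816 -0.0001] 29.575
75 [0.5346 0.3003 0.1202] [-0.3352  0.0429 10.1062] [0.005  0.1495 0.0266] 29.9083
90 [0.5347 0.3004 0.1202] [0.0129 0.5541 9.929 ] [0.0094 0.0416 0.0234] 30.2417
```

Run:
```python
from h import *
F=np.array(robot.current_contact_force())
for z in (.14,.205):
    robot.movel([.5327,.2995,z],v=.05); robot.wait(.4); print(robot.current_tool_pos(),robot.current_orientation(),robot.current_contact_force(),robot.current_ft_torque(),robot.current_grip_width())
print(robot.current_clock())
s=snap("scene","s5"); t=snap("top","t5")
g=proj(s,[.533,.3,.16]).astype(int); x,y=g-[70,70]
print(x,y); cv2.imwrite("pics/fin.png",np.hstack([cv2.resize(s["color"][y:y+130,x:x+130],(400,400)),cv2.resize(s["color"][80:220,190:330],(400,400))]))
```

```text
[0.5326 0.2995 0.1398] [-0.      0.633   0.7742 -0.0002] [ 0.5265 -0.2985  0.0769] [-0.0379 -0.0135 -0.0251] 0.04958193395068004
[0.5327 0.2995 0.205 ] [0.     0.633  0.7742 0.    ] [ 0.4175 -0.087   0.3065] [ 0.0292 -0.0257 -0.0365] 0.0497451154423707
33.1833
274 132
```

View pics/fin.png

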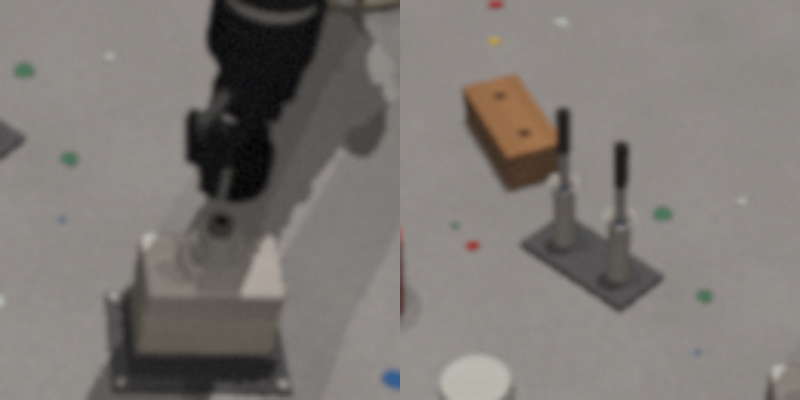

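The cap is held in the gripper at crop (235,170), above the exposed neck at (220,228). Both rods stand deep in the tubes. I'll check alignment and height numerically before handing in.

Run:
```python
from h import *
s=load("s5")
f=lambda P:(proj(s,P)-[274,132])*400/130
C=[.5327,.2995]
print("underside",f([*C,.205]),"top",f([*C,.239]),"neck",f([*C,.1475]))
r=[f([C[0]+.026*np.cos(a),C[1]+.026*np.sin(a),.205]) for a in np.arange(0,6.28,.1)]
print("underside rim box",np.min(r,0),np.max(r,0))
im=s["color"][132:262,274:404].max(2); m=im<40
ys=[(y*3.08, np.flatnonzero(m[y])[[0,-1]]*3.08) for y in range(44,68,2) if m[y].any()]
for y in ys: print(y)
```

```text
underside [226.8756 175.7871] top [233.8165 143.5118] neck [215.8685 226.9701]
underside rim box [192.1968 151.7252] [261.7388 200.7612]
(135.52, array([190.96, 264.88]))
(141.68, array([190.96, 267.96]))
(147.84, array([190.96, 271.04]))
(154.0, array([190.96, 271.04]))
(160.16, array([194.04, 267.96]))
(166.32, array([200.2 , 267.96]))
(172.48000000000002, array([203.28, 264.88]))
(178.64000000000001, array([203.28, 264.88]))
(184.8, array([203.28, 261.8 ]))
(190.96, array([209.44, 258.72]))
(197.12, array([227.92, 246.4 ]))
```

```bash
python3 -c "
from station import robot
print(robot.sign_off(),robot.current_clock())"
```

```text
the job is handed in; nothing more can be done
the job is handed in; nothing more can be done
```

I handed the job in at about 33 s: both rods are at the bottom of their own tubes, and the cap is off, held level about 8 cm above where it sat, over the neck to within about 2 mm by camera.

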